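Load the purged drying chamber and restart its air

TASK

Load the pails of printed parts into the red drying chamber and start it again. First turn the ball knob fully anticlockwise to shut the purge air, then lift the cover off by its handle and lay it flat on the cork mat; stand every pail upright inside the chamber, seat the cover fully home on its two pins, and turn the ball knob fully clockwise. Never let the air be on while the cover is off, and leave the mug, the white bottle and the filament spool where they stand.

Things in the scene. Friction and masses are not known exactly. Their poses are not given: they have to be found in the camera images.
- chamber: fixed red open-topped drying chamber, outside 180 mm (its x) by 288 mm (its y), 115 mm high; inside 156 by 240 mm, inner floor 12 mm above the table, so 103 mm deep; end walls 24 mm thick, front and back walls 12 mm. A grey valve block, 120 mm (x) by 130 mm (y), 70 mm high, adjoins its -y end. Origin: centre of the chamber's underside (block not counted); its front faces -x; z up
- chamber_floor (a point): centre of the chamber's inner floor, axes as the chamber
- chamber_seat (a point): centre of the chamber's top rim, axes as the chamber: the cover's origin lies here when it is seated. Two upright pins, 10 mm thick and 19 mm high with tapered tips, stand on the rim at y = +132 and -132 mm from here
- cover: loose aluminium cover plate, 180 mm (x) by 288 mm (y), 8 mm thick, 0.45 kg, with two 16 mm round holes at y = +132 and -132 mm that drop over the chamber's pins (either way round). A black bridge handle runs along its y over the centre: a flat bar 12 mm wide, 110 mm long, from z = 39 to 53 mm (centre 46 mm), with 31 mm of free space under it. Origin: centre of the plate's underside; z up. At the start it is seated on the pins
- mat: fixed cork mat, 320 mm (x) by 220 mm (y), 4 mm thick, bare, where the cover is laid. Origin: centre of its underside
- valve_knob (a joint): angle of the ball knob about its upright axis, rad: 0 at the anticlockwise stop (air shut), 2.4 at the clockwise stop (air fully on), growing as it is turned clockwise seen from above; takes 0.2 N m to turn and stays where it is left. A white pointer on its skirt turns with it and two white ticks mark the stops: at 1.2 rad the pointer points to the chamber's -x
- valve_ball (a point): centre of the smooth black ball, 50 mm across, on an upright 16 mm stem, 130 mm above the table, 60 mm above the valve block, 222 mm from the chamber's centre towards its -y, 78 mm from its end wall. Slippery (friction about 0.35): grip it firmly (40 N or more) from above across its widest part; with the fingertips over 10 mm above that they slip off
- pail0: round aluminium pail of white printed parts, 60 mm across the rim, 54 mm at the foot, 50 mm high, about 0.2 kg, with a rigid bridge handle: a straight flat grip bar 10 mm wide, 62 mm long, from z = 78 to 88 mm (centre 83 mm) above the pail's underside, running along the pail's own y over its centre, with free space of 28 mm under it. Origin: centre of the underside; z up. May be absent in a given start
- pail1: round aluminium pail of white printed parts, 60 mm across the rim, 54 mm at the foot, 50 mm high, about 0.2 kg, with a rigid bridge handle: a straight flat grip bar 10 mm wide, 62 mm long, from z = 78 to 88 mm (centre 83 mm) above the pail's underside, running along the pail's own y over its centre, with free space of 28 mm under it. Origin: centre of the underside; z up. May be absent in a given start
- pail2: round aluminium pail of white printed parts, 60 mm across the rim, 54 mm at the foot, 50 mm high, about 0.2 kg, with a rigid bridge handle: a straight flat grip bar 10 mm wide, 62 mm long, from z = 78 to 88 mm (centre 83 mm) above the pail's underside, running along the pail's own y over its centre, with free space of 28 mm under it. Origin: centre of the underside; z up. May be absent in a given start
- mug: bystander: white mug; leave alone
- glue: bystander: white bottle, 140 mm tall; leave alone
- spool: bystander: black filament spool lying flat, 160 mm across; leave alone

How it is judged:
By the outcome, as a careful person would: the job done as asked, in the order asked, and still so for the second after the job is handed in, with the robot touching nothing.
Of pail0, pail1, pail2 only 2 to 3 are there at a start; the rules pass over those that are not, and their reading is None.
At some moment in a run one of pail0, pail1, pail2 may be knocked a few centimetres aside while the robot is not near it.
It also fails if it takes over 210 s, if anything falls off the work surface, if the arm or the gripper's body presses on something with over 40 N, if the wrist force passes 120 N, or if a joint passes its speed limit or range.

ROBOT

A 6-joint arm with a two-finger parallel gripper is mounted at the origin on the work surface. World frame = base frame: x ahead of the robot, y to its left, z up, the work surface at z = 0. Lengths are in mm, angles in rad, forces in N, time in s.
With the tool pointing down it reaches from about 400 to 825 mm from the base axis. Payload 7 kg.
Tool frame: the origin (TCP) lies at the very end of the fingers, on their centre line; the grasp point (between the pads) lies 19 mm behind it; z points along the fingers, y is the direction in which the jaws open and shut (so a half turn about z gives the same grasp; the last joint's range is limited). The gripper opens to 88 mm and grips with 3 to 60 N. Pads are 19 mm wide; open, the fingers measure 130 mm over their backs; the gripper's body (78 mm by 193 mm) begins 47 mm behind the grasp point.
Start: joints at [1.411, 0.359, 0.012, 0, -1.224, -0.288], TCP at [292.269, 608.419, 226.561] pointing down, gripper open.
Joint ranges: [-3.07, 3.07], [-1.43, 2.12], [-1.02, 1.25], [-3.03, 1.67], [-3.05, -0], [-3.03, 3.03]. Speed limits (rad/s): [2.39, 2.39, 3.01, 3.14, 3.14, 3.14].

INTERFACE

Orientations are given as a unit quaternion [x, y, z, w].
In Python, from plant import bot gives the robot as it stands. Calls block until the motion is done:
- bot.move_ptp(position, orientation): joint-space move of the TCP to a pose.
- bot.line_to(position, velocity=150, ori=None): straight line of the TCP; ori=None keeps the orientation; velocity is the mean speed in mm/s.
- bot.move_joints(angles): joint-space move.
- bot.move_gripper(opening, force=None): finger opening in mm; force is the grip in N (None keeps the last); returns when the fingers have stopped.
- bot.pause(seconds).
- bot.solve_ik(position, orientation): joint angles nearest the present ones, or None.
- bot.read_state(): the state.
- bot.camera(name): name is "scene" or "top" or "wrist"; returns the picture (400x640x3 uint8, red, green, blue); there is no depth.
- bot.get_calibration(name): a dict with "fx", "fy", "cx", "cy" (pixels), "view" (4x4, takes a point from world to camera coordinates); the wrist camera has in their place "T_tool_cam" (4x4, takes a point from camera to tool coordinates, whose origin is the TCP and whose axes are the flange's). Camera axes: x right, y up, looking along -z (the intrinsics and any distortion apply to the point x, -y, -z); pixel columns grow to the right and rows downward; lengths in mm; the calibration is good to about 2 mm. The wrist camera is an equidistant fisheye: a pixel r from the principal point sees the ray r / f radians off the axis. A picture is of the moment at which its call begins: read the wrist's pose just before it. get_calibration takes no time and is no camera call.
A pose or a line that the arm cannot do raises bot.Unreachable and nothing moves.
- bot.close_job(): hands the job in, once; it reports no verdict.
The state is a dict: "t": time; "joint_pos": joint angles; "qvel": joint speeds; "tau": joint torques, N m; "tcp_pos": TCP position; "eef_rot": TCP orientation; "contact_force": force on the tool from outside, world axes, zero at the start; "moment": the same for the moment, N m; "width": finger opening in mm.
Only numpy, scipy, OpenCV 4.12 (cv2) and the standard library are available. Lean on these libraries where they do the work, as an engineer would, in place of code of your own. Each camera call takes 0.05 s, during which the arm holds its last target.

## Working session

There is one attempt and no reset: what is moved stays moved. The work goes in short steps, each a Python script; the robot and the scene stay as the last script left them, time stands still between calls to the robot, and variables do not carry over. Pictures are saved under pics/ and viewed, and the job is handed in when it is done.

```bash
mkdir -p pics; ls
python3 - <<'E'
from plant import bot
import cv2,numpy as np
np.set_printoptions(precision=3,suppress=True)
s=bot.read_state();print(s)
for n in ["scene","top","wrist"]:
    im=bot.camera(n);cv2.imwrite(f"pics/{n}0.png",im[:,:,::-1]);print(n,bot.get_calibration(n))
E
```

```text
pics
{'t': 0.0, 'joint_pos': array([ 1.411,  0.359,  0.011, -0.   , -1.224, -0.288]), 'qvel': array([ 0.001, -0.   , -0.   ,  0.   , -0.001,  0.   ]), 'tau': array([ -0.   , -58.273,  29.305,   6.997,   0.007,  -0.   ]), 'tcp_pos': array([292.088, 607.978, 225.655]), 'eef_rot': array([ 0.975, -0.222, -0.   ,  0.001]), 'contact_force': array([0.689, 0.782, 0.183]), 'moment': array([-0.019, -0.027, -0.013]), 'width': 87.58937906360394}
scene {'fx': 466.8816048013548, 'fy': 466.8816048013548, 'cx': 318.81341297274787, 'cy': 197.9704934055393, 'view': array([[    0.889,     0.458,     0.011,  -506.252],
       [   -0.319,     0.601,     0.733,   128.8  ],
       [    0.329,    -0.654,     0.681, -1843.925],
       [    0.   ,     0.   ,     0.   ,     1.   ]])}
top {'fx': 364.4639670070176, 'fy': 364.4639670070176, 'cx': 315.53807037926924, 'cy': 200.72370734193123, 'view': array([[   0.074,   -0.997,    0.006,  -79.523],
       [   0.969,    0.073,    0.236, -614.853],
       [  -0.236,   -0.012,    0.972, -897.925],
       [   0.   ,    0.   ,    0.   ,    1.   ]])}
wrist {'fx': 309.70691628693146, 'fy': 309.70691628693146, 'cx': 317.93754780044253, 'cy': 198.58346525513542, 'T_tool_cam': array([[  -0.   ,    0.96 ,    0.282,   76.653],
       [   1.   ,    0.   ,   -0.001,    0.085],
       [  -0.001,    0.282,   -0.96 , -157.126],
       [   0.   ,    0.   ,    0.   ,    1.   ]])}
```

View pics/scene0.png

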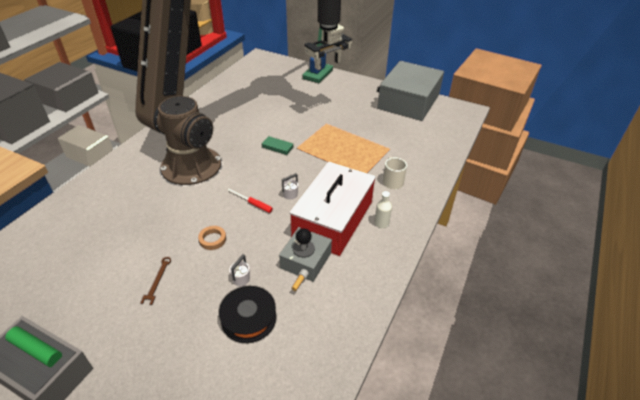

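View pics/top0.png

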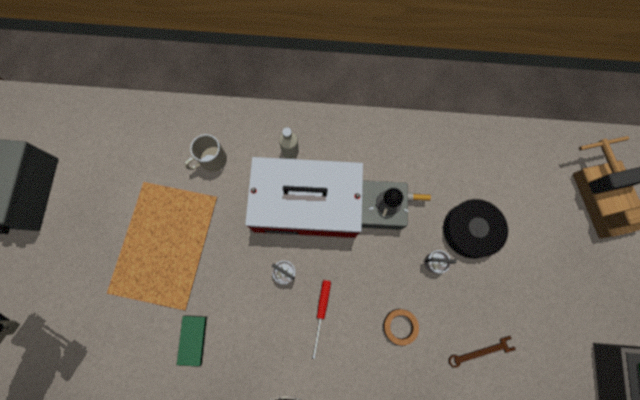

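View pics/wrist0.png

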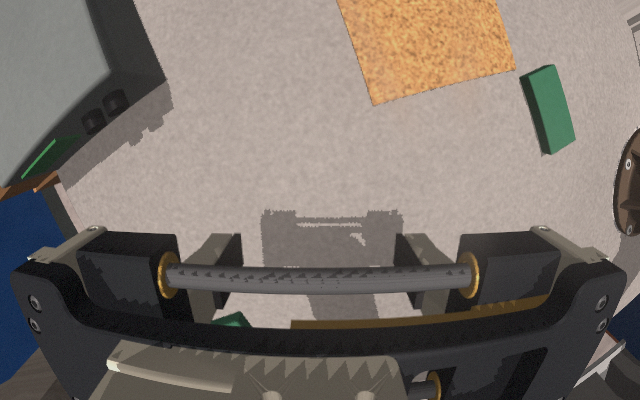

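Both pictures show two pails, at top-view pixels (284,272) and (438,262). The chamber with its cover is near (305,195), the ball near (392,198) and the mat near (163,245). Next I'll write helpers and measure.

```bash
cat > h.py <<'E'
from plant import bot
import cv2,numpy as np
from scipy.spatial.transform import Rotation as R
np.set_printoptions(precision=3,suppress=True)
def ray(name,uv,st=None):
    c=bot.get_calibration(name);x=(uv[0]-c['cx'])/c['fx'];y=(uv[1]-c['cy'])/c['fy']
    if name=='wrist':
        r=np.hypot(x,y);k=np.sin(r)/r if r>1e-9 else 1
        d=np.array([x*k,-y*k,-np.cos(r)])
        T=np.eye(4);T[:3,:3]=R.from_quat(st['eef_rot']).as_matrix();T[:3,3]=st['tcp_pos']
        M=T@c['T_tool_cam']
    else:
        d=np.array([x,-y,-1]);M=np.linalg.inv(c['view'])
    return M[:3,3],M[:3,:3]@d
def onz(name,uv,z,st=None):
    o,d=ray(name,uv,st);return o+d*(z-o[2])/d[2]
def proj(name,p,st=None):
    c=bot.get_calibration(name);p=np.append(p,1.)
    if name=='wrist':
        T=np.eye(4);T[:3,:3]=R.from_quat(st['eef_rot']).as_matrix();T[:3,3]=st['tcp_pos']
        q=np.linalg.inv(T@c['T_tool_cam'])@p
        v=np.array([q[0],-q[1],-q[2]]);rr=np.hypot(v[0],v[1]);th=np.arctan2(rr,v[2])
        return np.array([c['cx']+c['fx']*th*v[0]/rr,c['cy']+c['fy']*th*v[1]/rr])
    q=c['view']@p
    return np.array([c['cx']-c['fx']*q[0]/q[2],c['cy']+c['fy']*q[1]/q[2]])
def quat(yaw):
    # tool down; tool y axis (jaw dir) at world angle yaw ; x = y cross z
    y=np.array([np.cos(yaw),np.sin(yaw),0]);z=np.array([0,0,-1.]);x=np.cross(y,z)
    return R.from_matrix(np.stack([x,y,z],1)).as_quat()
def snap(name,fn):
    st=bot.read_state();im=bot.camera(name);cv2.imwrite('pics/'+fn,im[:,:,::-1]);return st,im
E
python3 - <<'E'
from h import *
im=cv2.imread('pics/top0.png');hsv=cv2.cvtColor(im,cv2.COLOR_BGR2HSV)
def best(mask,x0,y0,x1,y1):
    m=np.zeros_like(mask);m[y0:y1,x0:x1]=mask[y0:y1,x0:x1]
    cs,_=cv2.findContours(m,cv2.RETR_EXTERNAL,cv2.CHAIN_APPROX_NONE);return max(cs,key=cv2.contourArea)
cov=best(cv2.inRange(hsv,(0,0,185),(180,45,255)),225,140,385,240)
r=cv2.minAreaRect(cov);print('cover',r)
for p in cv2.boxPoints(r): print(p,onz('top',p,123))
print('c',onz('top',r[0],123))
mat=best(cv2.inRange(hsv,(8,120,90),(22,255,255)),100,170,230,320)
r=cv2.minAreaRect(mat);print('mat',r)
P=[onz('top',p,4) for p in cv2.boxPoints(r)]
for p in P:print(p)
print(np.mean(P,0))
for uv in [(284,272),(438,262)]: print('pail',onz('top',uv,50))
print('ball',onz('top',(393,197),130))
a=cv2.resize(im[130:300,230:490],None,fx=3,fy=3,interpolation=cv2.INTER_CUBIC);cv2.imwrite('pics/topz.png',a)
E
```

```text
cover ((304.6529235839844, 193.67041015625), (112.61936950683594, 66.03872680664062), 3.094058036804199)
[246.643 223.602] [535.84  132.537 123.   ]
[250.208 157.66 ] [709.177 143.881 123.   ]
[362.663 163.739] [ 714.781 -148.49   123.   ]
[359.098 229.681] [ 541.569 -147.189  123.   ]
c [623.432  -5.025 123.   ]
mat ((161.59197998046875, 244.8857421875), (79.42526245117188, 121.02531433105469), 15.642248153686523)
[340.521 507.871   4.   ]
[671.393 482.002   4.   ]
[624.509 252.156   4.   ]
[301.022 294.383   4.   ]
[484.361 384.103   4.   ]
pail [427.868  34.796  50.   ]
pail [ 483.697 -366.669   50.   ]
ball [ 629.775 -227.725  130.   ]
```

View pics/topz.png

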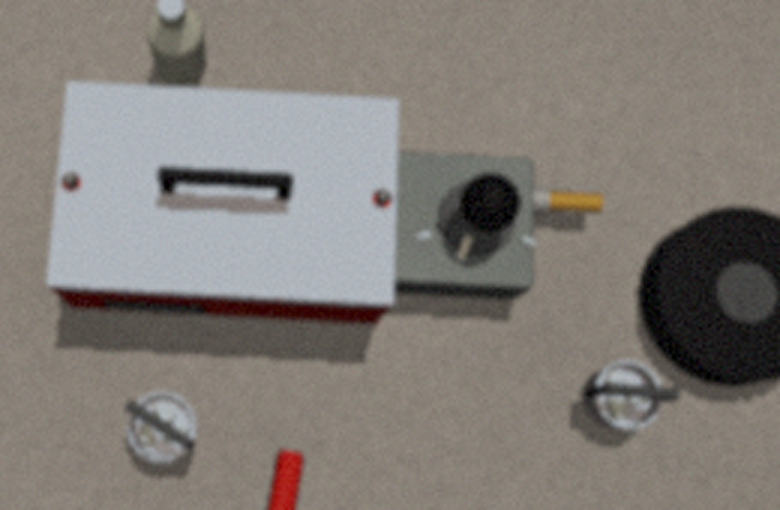

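The pointer sits roughly midway between the ticks, so the air is on. The orange stub on the block is only a fitting. Next is a wrist view from above the chamber.

Run:
```python
from h import *
q=quat(-np.pi/2)
print(bot.solve_ik([500,-80,380],q))
bot.move_ptp([500,-80,380],q)
st,im=snap('wrist','w1.png');print(st['t'],st['tcp_pos'],st['joint_pos'])
bot.move_ptp([470,-160,330],q)
st,im=snap('wrist','w2.png');print(st['t'],st['tcp_pos'],st['eef_rot'])
```

```text
[ 0.23   0.012 -0.08   0.    -1.479  1.341]
2.75 [500.182 -79.493 379.717] [ 0.231  0.012 -0.08  -0.    -1.479  1.341]
3.2833 [ 469.718 -160.507  329.649] [ 1.    -0.001 -0.     0.   ]
```

View pics/w1.png

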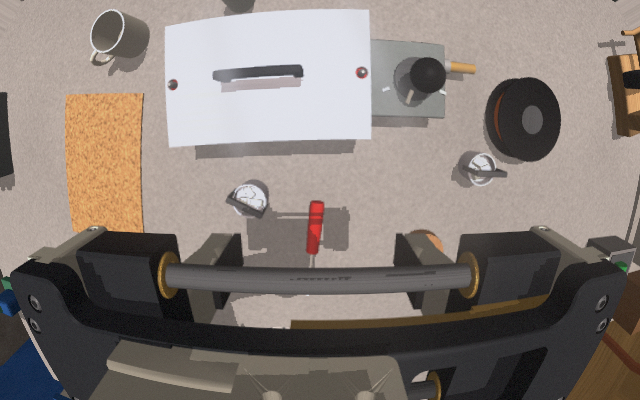

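View pics/w2.png

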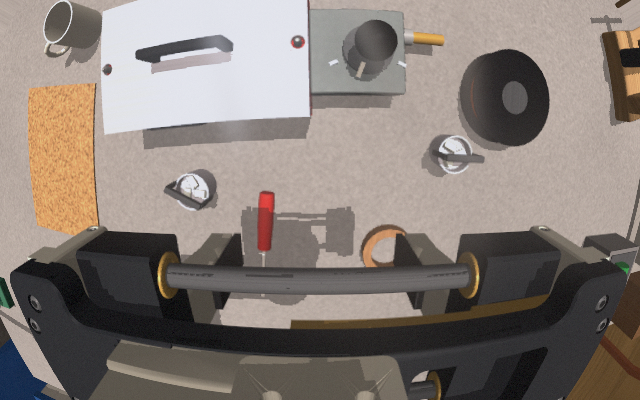

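Here w1 shows the two holes at (173,84) and (362,72), the ball at (428,75) and the pails near (249,198) and (480,168). I'll extract these precisely and triangulate.

```bash
cat >> h.py <<'E'
def comp(mask,x0,y0,x1,y1):
    m=np.zeros_like(mask);m[y0:y1,x0:x1]=mask[y0:y1,x0:x1]
    cs,_=cv2.findContours(m,cv2.RETR_EXTERNAL,cv2.CHAIN_APPROX_NONE);return max(cs,key=cv2.contourArea)
def tri(rays):
    A=np.zeros((3,3));b=np.zeros(3)
    for o,d in rays:
        d=d/np.linalg.norm(d);P=np.eye(3)-np.outer(d,d);A+=P;b+=P@o
    p=np.linalg.solve(A,b);return p,[np.linalg.norm(np.cross(p-o,d/np.linalg.norm(d))) for o,d in rays]
E
python3 - <<'E'
from h import *
S={'w1':dict(tcp_pos=np.array([500.182,-79.493,379.717]),eef_rot=quat(-np.pi/2)),
'w2':dict(tcp_pos=np.array([469.718,-160.507,329.649]),eef_rot=np.array([1,-.001,0,0])/np.sqrt(1+1e-6))}
rois={'w1':dict(ball=(405,50,450,100),pinP=(160,70,185,100),pinM=(350,60,375,85),hand=(205,60,310,85)),
'w2':dict(ball=(350,12,402,65),pinP=(95,55,120,85),pinM=(285,30,310,55),hand=(130,30,240,66)),
'top0':dict(ball=(380,184,408,212),pinP=(245,184,260,198),pinM=(350,188,365,204),hand=(278,180,330,198))}
out={}
for n,rs in rois.items():
    im=cv2.imread(f'pics/{n}.png');hsv=cv2.cvtColor(im,cv2.COLOR_BGR2HSV);cam='top' if n=='top0' else 'wrist'
    for k,r in rs.items():
        if k in('ball','hand'): m=cv2.inRange(hsv,(0,0,0),(180,255,50 if k=='ball' else 75))
        else: m=cv2.bitwise_or(cv2.inRange(hsv,(0,0,0),(180,255,140)),cv2.bitwise_or(cv2.inRange(hsv,(0,90,0),(15,255,255)),cv2.inRange(hsv,(165,90,0),(180,255,255))))
        c=comp(m,*r)
        if k=='hand': uv=cv2.minAreaRect(c)[0]
        else: uv,rad=cv2.minEnclosingCircle(c)
        z={'ball':130,'hand':168}.get(k,126)
        print(n,k,np.array(uv),cv2.contourArea(c),(rad if k!='hand' else cv2.minAreaRect(c)),onz(cam,uv,z,S.get(n)))
        out.setdefault(k,[]).append(ray(cam,uv,S.get(n)))
for k,v in out.items(): print(k,*tri(v))
E
```

```text
w1 ball [423.5  68.5] 136.0 14.30044937133789 [ 638.504 -221.336  130.   ]
w1 pinP [172.605  84.289] 52.0 4.912769794464111 [622.955 123.411 126.   ]
w1 pinM [361.385  72.154] 80.0 5.506956577301025 [ 628.389 -136.971  126.   ]
w1 hand [299.  76.] 0.0 ((299.0, 76.0), (0.0, 0.0), 0.0) [617.67  -57.964 168.   ]
w2 ball [391.5  36. ] 36.0 11.543496131896973 [ 636.73  -246.295  130.   ]
w2 pinP [107.  69.] 58.5 5.385264873504639 [622.963 122.836 126.   ]
w2 pinM [297.532  41.629] 107.0 6.47847318649292 [ 627.644 -138.054  126.   ]
w2 hand [162.265  52.059] 350.5 ((162.26470947265625, 52.05882263183594), (15.764815330505371, 53.35783767700195), 75.96376037597656) [620.996   9.849 168.   ]
top0 ball [389.346 200.654] 340.5 13.942597389221191 [ 619.609 -218.793  130.   ]
top0 pinP [253.25 190.25] 17.5 2.850538492202759 [621.738 125.413 126.   ]
top0 pinM [363.  195.5] 22.5 7.566473007202148 [ 629.034 -152.688  126.   ]
top0 hand [304.494 190.575] 145.5 ((304.4944152832031, 190.5745849609375), (43.25352478027344, 7.902804851531982), 4.289153575897217) [619.38   -6.012 168.   ]
ball [ 644.775 -244.292   70.494] [np.float64(3.5400468584751428), np.float64(16.877226639774708), np.float64(16.197626642533393)]
pinP [623.494 126.233 121.145] [np.float64(0.3782483182956505), np.float64(0.5594627094640886), np.float64(0.4960720523124083)]
pinM [ 624.069 -141.215  146.597] [np.float64(7.282291678435035), np.float64(2.1398990500825525), np.float64(8.951425676158369)]
hand [603.475 -34.712 245.25 ] [np.float64(28.35375622018819), np.float64(2.941183659313175), np.float64(25.659279185732697)]
```

```bash
python3 - <<'E'
from h import *
w1=dict(tcp_pos=np.array([500.182,-79.493,379.717]),eef_rot=quat(-np.pi/2))
w2=dict(tcp_pos=np.array([469.718,-160.507,329.649]),eef_rot=np.array([1,-.001,0,0])/np.sqrt(1+1e-6))
rs=[]
for n,r in (('w1',(400,45,455,105)),('w2',(345,10,404,70))):
    im=cv2.imread(f'pics/{n}.png')
    c=im[r[1]:r[3],r[0]:r[2]];cv2.imwrite(f'pics/{n}b.png',cv2.resize(c,None,fx=6,fy=6,interpolation=cv2.INTER_CUBIC))
P=onz('wrist',(172.6,84.3),123,w1),onz('wrist',(107,69),123,w2),onz('top',(253.3,190.3),123)
M=onz('wrist',(361.4,72.2),123,w1),onz('wrist',(297.5,41.6),123,w2),onz('top',(357.3,196),123)
for p,m in zip(P,M): print(p,m,np.linalg.norm(p-m),(p+m)/2,np.arctan2(-(p-m)[0],(p-m)[1]))
p=np.mean(P[:2],0);m=np.mean(M[:2],0);c=(p+m)/2;u=(m-p)/np.linalg.norm(m-p);b=c+222*u;b[2]=130
print('ball pred',b,proj('wrist',b,w1),proj('wrist',b,w2),proj('top',b))
E
cd pics; python3 -c "
import cv2,numpy as np
a=cv2.imread('w1b.png');b=cv2.imread('w2b.png');h=400
cv2.imwrite('wb.png',np.hstack([cv2.resize(x,(400,400)) for x in(a,b)]))"
```

```text
[623.278 124.903 123.   ] [ 628.704 -137.41   123.   ] 262.3693166545421 [625.991  -6.253 123.   ] 0.020682072741240277
[623.6   125.195 123.   ] [ 628.358 -137.827  123.   ] 263.0649141583666 [625.979  -6.316 123.   ] 0.01808501857291529
[622.395 125.844 123.   ] [ 627.435 -138.677  123.   ] 264.56853259650757 [624.915  -6.417 123.   ] 0.01904875865031491
ball pred [ 630.287 -228.243  130.   ] [428.241  74.867] [376.321  40.155] [393.21  196.818]
```

View pics/wb.png

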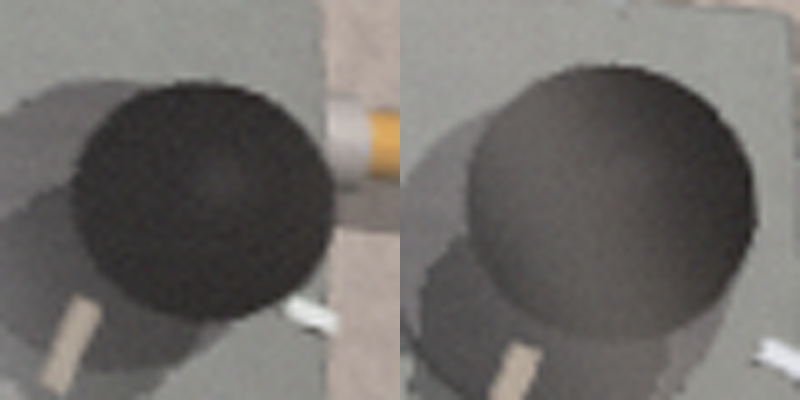

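Run:
```python
from h import *
w1=dict(tcp_pos=np.array([500.182,-79.493,379.717]),eef_rot=quat(-np.pi/2))
def ptr(a,b,st,z=77):
    p,q=onz('wrist',a,z,st),onz('wrist',b,z,st);c=np.array([630.3,-228.2])
    for e in(p,q): print(e-np.append(c,0),end=' ')
    d=(q-c.mean()*0)-p if 0 else q[:2]-c
    return 1.2-(np.mod(np.arctan2(d[1],d[0]),2*np.pi)-np.pi-0.019)
print('theta',ptr((411.7,90.75),(406.9,102.75),w1))
# j6 at various yaws
for z in (111,170):
  for y in np.arange(-np.pi,np.pi,np.pi/6):
    j=bot.solve_ik([630.3,-228.2,z],quat(y));print(z,round(y,2),j)
```

```text
[-19.867   7.145  77.   ] [-38.726  14.421  77.   ] theta 1.5754866899277373
111 -3.14 [-0.057  0.438 -0.144  0.    -0.989  0.057]
111 -2.62 [-0.057  0.438 -0.144  0.    -0.989  0.581]
111 -2.09 [-0.057  0.438 -0.144  0.    -0.989  1.104]
111 -1.57 [-0.057  0.438 -0.144  0.    -0.989  1.628]
111 -1.05 [-0.057  0.438 -0.144  0.    -0.989  2.152]
111 -0.52 [-0.057  0.438 -0.144  0.    -0.989  2.675]
111 -0.0 None
111 0.52 [-0.057  0.438 -0.144  0.    -0.989 -2.561]
111 1.05 [-0.057  0.438 -0.144  0.    -0.989 -2.037]
111 1.57 [-0.057  0.438 -0.144  0.    -0.989 -1.514]
111 2.09 [-0.057  0.438 -0.144  0.    -0.989 -0.99 ]
111 2.62 [-0.057  0.438 -0.144  0.    -0.989 -0.466]
170 -3.14 [-0.057  0.388 -0.076  0.    -1.107  0.057]
170 -2.62 [-0.057  0.388 -0.076  0.    -1.107  0.581]
170 -2.09 [-0.057  0.388 -0.076  0.    -1.107  1.104]
170 -1.57 [-0.057  0.388 -0.076  0.    -1.107  1.628]
170 -1.05 [-0.057  0.388 -0.076  0.    -1.107  2.152]
170 -0.52 [-0.057  0.388 -0.076  0.    -1.107  2.675]
170 -0.0 None
170 0.52 [-0.057  0.388 -0.076  0.    -1.107 -2.561]
170 1.05 [-0.057  0.388 -0.076  0.    -1.107 -2.037]
170 1.57 [-0.057  0.388 -0.076  0.    -1.107 -1.514]
170 2.09 [-0.057  0.388 -0.076  0.    -1.107 -0.99 ]
170 2.62 [-0.057  0.388 -0.076  0.    -1.107 -0.466]
```

θ is about 1.58 rad. I'll grip the ball and turn it anticlockwise about 1.8 rad, letting it slip slightly at the stop.

Run:
```python
from h import *
bot.move_gripper(88,60)
bot.move_ptp([630.3,-228.2,230],quat(np.pi-0.9))
bot.line_to([630.3,-228.2,111],100)
s=bot.read_state();print(s['tcp_pos'],s['joint_pos'],s['contact_force'])
bot.move_gripper(30,60)
s=bot.read_state();print(s['width'],s['contact_force'],s['moment'])
j=np.array(s['joint_pos']);j[5]=bot.solve_ik(s['tcp_pos'],s['eef_rot'])[5]
for i in range(9):
    j[5]+=0.2;bot.move_joints(j)
    s=bot.read_state();print(round(s['joint_pos'][5],3),s['width'],s['contact_force'],s['moment'],s['t'])
```

```text
[ 630.797 -228.306  111.798] [-0.057  0.437 -0.143  0.    -0.989 -0.843] [0.543 0.721 0.541]
48.214051073325884 [-2.85   5.177  3.03 ] [ 1.86   1.04  -0.133]
-0.647 48.183527248655714 [-0.847  0.562 -0.08 ] [ 0.193 -0.054  0.142] 7.9417
-0.45 48.70676925500908 [ 1.454 -0.915 -0.482] [-0.068 -0.278  0.162] 8.25
-0.251 48.39764075615773 [ 1.187 -1.967 -1.162] [-0.435 -0.641  0.215] 8.5583
-0.051 48.06750392210803 [ 2.915 -2.509 -2.072] [-0.84  -1.094  0.187] 8.8667
0.149 48.216832561749186 [ 4.535 -3.235 -2.575] [-0.958 -1.38   0.163] 9.175
0.349 48.188902107713105 [ 4.355 -2.715 -3.651] [-0.995 -1.481  0.187] 9.4833
0.549 48.48812291437987 [ 5.125 -1.789 -3.254] [-1.065 -1.593  0.166] 9.7917
0.749 48.29404166691809 [ 4.9   -2.857 -3.398] [-0.617 -1.725  0.146] 10.1
0.948 48.04204718846497 [ 4.819  0.838 -3.941] [ 0.605 -1.655  0.168] 10.4083
```

The moment hasn't jumped, so the stop isn't reached yet. I'll keep turning until it rises.

Run:
```python
from h import *
s=bot.read_state();j=np.array(s['joint_pos'])
for i in range(10):
    j[5]+=0.1;bot.move_joints(j)
    s=bot.read_state();print(round(s['joint_pos'][5],3),s['width'],s['contact_force'],s['moment'],s['t'])
    if abs(s['moment'][2])>0.45: break
```

```text
1.041 48.62708319159015 [ 0.015  2.395 -0.073] [ 1.07  -0.015  0.165] 10.6583
1.142 47.823331456312744 [-0.634  3.846 -0.579] [1.4   0.44  0.166] 10.9083
1.242 47.9930296942189 [-1.089  2.904 -1.502] [1.184 0.403 0.119] 11.1583
1.343 48.089722968838394 [-0.047  2.427 -4.257] [0.77  0.12  0.178] 11.4083
1.443 47.94735868320683 [ 0.191  1.869 -6.072] [ 0.521 -0.004  0.148] 11.6583
1.543 47.99314545265521 [-1.288  0.14  -7.385] [0.289 0.36  0.204] 11.9083
1.643 47.95739882017629 [ 0.319 -0.26  -8.808] [-0.06   0.172  0.194] 12.1583
1.743 48.16916117256352 [ -2.303  -0.767 -10.473] [-0.395  0.381  0.207] 12.4083
1.843 48.1829935083338 [ -1.458  -2.553 -11.316] [-0.818  0.652  0.197] 12.6583
1.943 47.97956879002061 [ -3.14   -2.832 -12.644] [-1.351  0.858  0.205] 12.9083
```

Run:
```python
from h import *
bot.move_gripper(88)
bot.line_to([630.3,-228.2,230],150)
bot.move_ptp([470,-160,330],quat(-np.pi/2))
st,im=snap('wrist','w3.png');print(st['t'],st['tcp_pos'],st['eef_rot'])
cv2.imwrite('pics/w3z.png',cv2.resize(im[0:110,300:420,::-1],None,fx=5,fy=5,interpolation=cv2.INTER_CUBIC))
```

```text
15.5167 [ 470.026 -159.902  329.492] [ 1.  0. -0. -0.]
```

View pics/w3z.png

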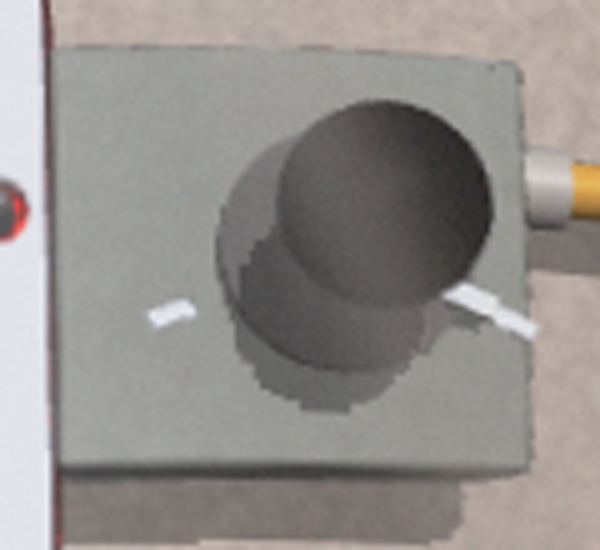

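The pointer lines up with the -y (anticlockwise) tick at (490,310) in the crop, so the air is shut. Next I'll refine the mat, then plan and take the cover.

Run:
```python
from h import *
im=cv2.imread('pics/top0.png');hsv=cv2.cvtColor(im,cv2.COLOR_BGR2HSV)
c=comp(cv2.inRange(hsv,(8,120,90),(22,255,255)),100,170,230,320)
W=np.array([onz('top',p,4)[:2] for p in c[:,0]]).astype(np.float32)
r=cv2.minAreaRect(W);print(r)
ap=cv2.approxPolyDP(c,6,True)[:,0]
for p in ap: print(p,onz('top',p,4))
C=np.mean([onz('top',p,4) for p in ap],0);print(C)
print('mug',onz('top',(205,150),80),'glue',onz('top',(288,133),140),'box',onz('top',(55,160),100))
c0=np.array([625.9,-6.3])
for z in(139,260):
  for y in (0.019,0.019-np.pi): print(z,y,bot.solve_ik([*c0,z],quat(y)))
my=np.deg2rad(0)
for z in(40,200):
  for y in np.array([-1,0,1,2])*np.pi/2+my: print(z,y,bot.solve_ik([C[0],C[1],z],quat(y)))
```

```text
((482.847412109375, 380.47882080078125), (217.79541015625, 316.9024963378906), 82.61418151855469)
[144 183] [651.142 465.542   4.   ]
[108 292] [341.871 505.533   4.   ]
[184 309] [313.412 295.077   4.   ]
[215 197] [625.205 255.567   4.   ]
[482.907 380.43    4.   ]
mug [737.157 278.706  80.   ] glue [777.973  50.496 140.   ] box [671.416 663.656 100.   ]
139 0.019 [ 0.301  0.346 -0.218  0.    -1.007  2.859]
139 -3.122592653589793 [ 0.301  0.346 -0.218  0.    -1.007 -0.282]
260 0.019 [ 0.301  0.26  -0.052  0.    -1.259  2.859]
260 -3.122592653589793 [ 0.301  0.26  -0.052  0.    -1.259 -0.282]
40 -1.5707963267948966 [ 0.985  0.437 -0.343  0.    -0.791  0.586]
40 0.0 [ 0.985  0.437 -0.343  0.    -0.791  2.157]
40 1.5707963267948966 [ 0.985  0.437 -0.343  0.    -0.791 -2.555]
40 3.141592653589793 [ 0.985  0.437 -0.343  0.    -0.791 -0.985]
200 -1.5707963267948966 [ 0.985  0.279 -0.165  0.    -1.127  0.586]
200 0.0 [ 0.985  0.279 -0.165  0.    -1.127  2.157]
200 1.5707963267948966 [ 0.985  0.279 -0.165  0.    -1.127 -2.555]
200 3.141592653589793 [ 0.985  0.279 -0.165  0.    -1.127 -0.985]
```

Run:
```python
from h import *
bot.move_gripper(60,60)
q=quat(-np.pi+0.019)
bot.move_ptp([625.9,-6.3,230],q)
bot.line_to([625.9,-6.3,139],80)
s=bot.read_state();print(s['t'],s['tcp_pos'],s['contact_force'])
bot.move_gripper(5,60)
s=bot.read_state();print(s['width'],s['contact_force'],s['moment'])
bot.line_to([625.9,-6.3,170],40)
s=bot.read_state();print(s['width'],s['contact_force'],s['moment'],s['tcp_pos'])
bot.line_to([625.9,-6.3,260],100)
bot.pause(0.2)
s=bot.read_state();print(s['t'],s['width'],s['contact_force'],s['moment'],s['tcp_pos'])
snap('top','t1.png');snap('scene','s1.png')
```

```text
19.1167 [626.339  -6.227 139.674] [0.062 0.097 0.099]
11.20050222102089 [-0.659  0.715 -0.092] [0.092 0.269 0.016]
11.670545730609499 [ 0.094 -1.342 -5.805] [ 0.015 -0.103  0.031] [625.652  -6.322 169.732]
22.125 11.393443198544075 [ 0.841  0.573 -5.956] [ 0.057 -0.071 -0.019] [625.668  -6.348 259.264]
```

View pics/t1.png

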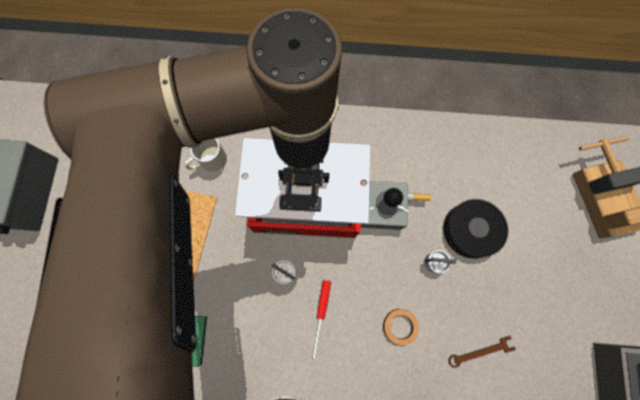

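View pics/s1.png

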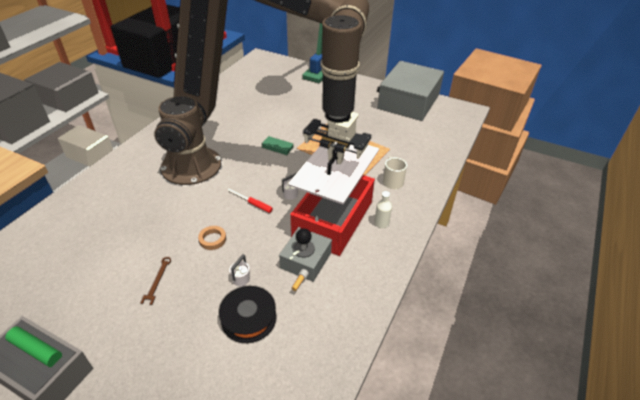

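The cover is lifted level in the gripper. Next I'll lay it on the mat.

Run:
```python
from h import *
q=quat(-np.pi-0.129+np.pi/2)
bot.move_ptp([482.9,380.4,230],q)
bot.line_to([482.9,380.4,60],120)
z=60
s=bot.read_state();f0=s['contact_force'][2]
for z in range(38,20,-2):
    bot.line_to([482.9,380.4,z],20)
    s=bot.read_state();print(z,s['tcp_pos'][2],s['contact_force'])
    if s['contact_force'][2]-f0>4: break
bot.move_gripper(60)
s=bot.read_state();print(s['t'],s['contact_force'],s['tcp_pos'])
bot.line_to([482.9,380.4,200],150)
bot.move_ptp([500,-80,380],quat(-np.pi/2))
st,im=snap('wrist','w4.png');snap('top','t2.png');print(st['t'],st['tcp_pos'],st['eef_rot'])
```

```text
38 38.15617740750936 [ 0.182 -0.205 -5.186]
36 35.862549789822616 [ 0.557  0.333 -5.975]
34 33.821099455119366 [-0.36   0.197 -5.758]
32 31.81404718246593 [-0.336  0.079 -6.201]
30 29.794346457664243 [ 0.052  0.108 -5.298]
28 28.014318143577665 [ 0.788  0.258 -4.458]
26 27.938077974759075 [-5.545 -3.121 10.834]
29.025 [ 0.051 -0.375  1.173] [482.9   380.419  25.992]
32.1333 [500.143 -79.4   379.367] [ 1.     0.    -0.001  0.   ]
```

View pics/w4.png

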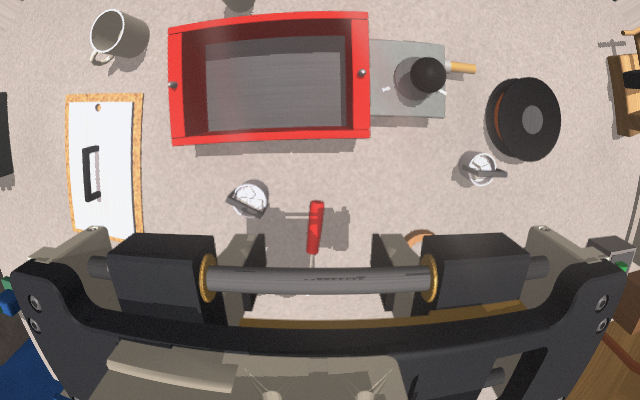

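View pics/t2.png

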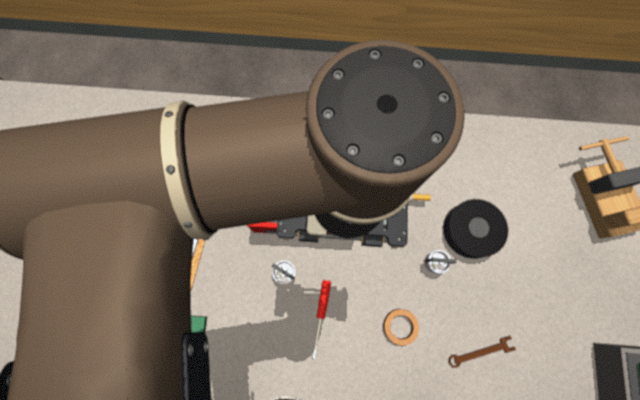

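The cover lies flat inside the mat's edges and the chamber is empty. Now I'll locate the pail handles in close wrist views.

```bash
python3 - <<'E'
from h import *
for z in (250,):
  for y in (0,np.pi/2,-np.pi/2,np.pi): print(y,bot.solve_ik([430,-50,z],quat(y)),bot.solve_ik([430,-290,z],quat(y)))
bot.move_ptp([435,-50,250],quat(0-0.3))
st,im=snap('wrist','p0.png');print(st['t'],list(st['tcp_pos']),list(st['eef_rot']))
bot.move_ptp([470,-290,250],quat(-np.pi))
st,im=snap('wrist','p1.png');print(st['t'],list(st['tcp_pos']),list(st['eef_rot']))
E
cd pics; python3 -c "
import cv2,numpy as np
print(cv2.imwrite('pp.png',np.hstack([cv2.resize(cv2.imread(f)[:250],(400,156)) for f in('p0.png','p1.png')])))"
```

```text
0 [ 0.343 -0.071 -0.449  0.    -1.193  2.798] [-0.215  0.084 -0.292  0.    -1.195 -2.927]
1.5707963267948966 [ 0.343 -0.071 -0.449  0.    -1.193 -1.914] [-0.215  0.084 -0.292  0.    -1.195 -1.356]
-1.5707963267948966 [ 0.343 -0.071 -0.449  0.    -1.193  1.228] [-0.215  0.084 -0.292  0.    -1.195  1.785]
3.141592653589793 [ 0.343 -0.071 -0.449  0.    -1.193 -0.343] [-0.215  0.084 -0.292  0.    -1.195  0.215]
33.3083 [np.float64(435.5749904200721), np.float64(-49.77659900563367), np.float64(250.45242496768128)] [np.float64(0.805192938231343), np.float64(0.5930128216219654), np.float64(0.0002676455845185587), np.float64(0.00023233633523652352)]
35.3417 [np.float64(470.0797528686729), np.float64(-289.8311787361574), np.float64(250.0489557737094)] [np.float64(0.7074304343886482), np.float64(-0.7067829779200525), np.float64(2.1102579991260763e-05), np.float64(-4.6667249804748256e-05)]
True
```

View pics/p0.png

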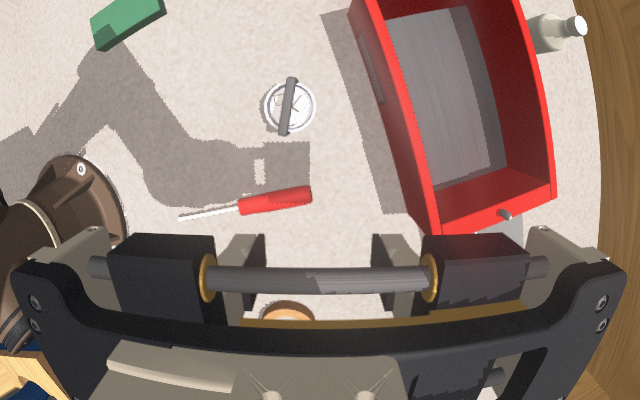

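View pics/p1.png

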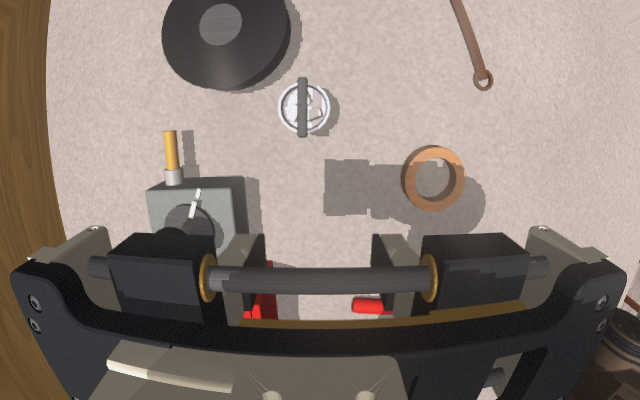

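Bar ends in p0 are (292,78) and (285,134). In p1 they are (303,79) and (303,136).

Run:
```python
from h import *
S0=dict(tcp_pos=[435.575,-49.777,250.452],eef_rot=[0.805192938,0.59301282,0,0])
S1=dict(tcp_pos=[470.08,-289.831,250.05],eef_rot=[0.70743043,-0.706782977,0,0])
for n,S,a,b in(('p0',S0,(292,78),(285.5,134.5)),('p1',S1,(303,78.5),(303,136.5))):
    im=cv2.imread(f'pics/{n}.png')
    A,B=onz('wrist',a,88,S),onz('wrist',b,88,S);c=(A+B)/2;d=B-A
    print(n,A,B,c,np.linalg.norm(d),np.arctan2(d[1],d[0]),'jawyaw',np.arctan2(d[1],d[0])+np.pi/2)
    print(c[:2],proj('top',[*c[:2],50]))
print('spool edge',onz('wrist',(285,70),0,S1),onz('wrist',(285,70),60,S1),onz('wrist',(220,25),0,S1))
print('glue mid w', onz('top',(475,229),60))
# rim centre check
print(onz('wrist',(288.5,107),50,S0),onz('wrist',(303.5,108),50,S1))
```

```text
p0 [442.81   63.412  88.   ] [418.606   9.654  88.   ] [430.708  36.533  88.   ] 58.954812821732766 -1.993856064440771 jawyaw -0.42305973764587446
[430.708  36.533] [283.44  270.845]
p1 [ 485.658 -399.299   88.   ] [ 485.866 -339.3     88.   ] [ 485.762 -369.3     88.   ] 59.99949563591217 1.567321643233192 jawyaw 3.1381179700280883
[ 485.762 -369.3  ] [438.997 261.284]
spool edge [ 513.186 -420.199    0.   ] [ 506.884 -412.267   60.   ] [ 601.923 -489.328    0.   ]
glue mid w [ 577.206 -462.208   60.   ]
[427.037  37.299  50.   ] [ 486.971 -369.039   50.   ]
```

```bash
cat >> h.py <<'E'
def pick_place(xy,yaw,dst,yaw2):
    bot.move_gripper(44,35)
    bot.move_ptp([*xy,200],quat(yaw)); bot.line_to([*xy,64],100)
    s=bot.read_state();print('down',s['tcp_pos'],s['contact_force'])
    bot.move_gripper(3,35)
    s=bot.read_state();print('grip',s['width'],s['contact_force'],s['moment'])
    if s['width']<6: print('MISSED');bot.move_gripper(44);bot.line_to([*xy,260]);return False
    bot.line_to([*xy,260],120)
    s=bot.read_state();print('lift',s['width'],s['contact_force'])
    bot.move_ptp([*dst,260],quat(yaw2)); bot.pause(0.3)
    bot.line_to([*dst,90],100)
    s=bot.read_state();f0=s['contact_force'][2]
    for z in (82,79,77,76,75,74):
        bot.line_to([*dst,z],20);s=bot.read_state();print(z,s['tcp_pos'][2],s['contact_force'])
        if s['contact_force'][2]-f0>3: break
    bot.move_gripper(34); bot.pause(0.2)
    bot.line_to([*dst,260],120)
    print('t',bot.read_state()['t']);return True
E
python3 - <<'E'
from h import *
print(pick_place([486,-369.3],-np.pi,[627.2,-76.3],-np.pi+0.019))
bot.move_ptp([500,-80,380],quat(-np.pi/2))
st,im=snap('wrist','w5.png');print(list(st['tcp_pos']),list(st['eef_rot']))
E
```

```text
down [ 486.421 -369.495   64.676] [ 0.334 -0.555 -0.187]
grip 9.575159013126951 [ 1.172  0.167 -0.183] [ 0.071 -0.188  0.029]
lift 9.625573341933288 [-0.301 -1.236 -3.322]
82 81.86006179317837 [ 0.604 -0.865 -2.185]
79 78.8142477024028 [ 0.53  -0.343 -2.856]
77 76.86087759713887 [-0.401 -0.202 -2.451]
76 76.04921621527693 [ 0.365 -0.479 -2.765]
75 75.88347849850257 [-0.98   0.746  5.299]
t 47.8917
True
[np.float64(500.0435279501206), np.float64(-79.94175516276992), np.float64(379.5252930375448)] [np.float64(0.9999997556054185), np.float64(-0.0006064888478951869), np.float64(-0.0003476455487533835), np.float64(1.0146571629720378e-05)]
```

View pics/w5.png

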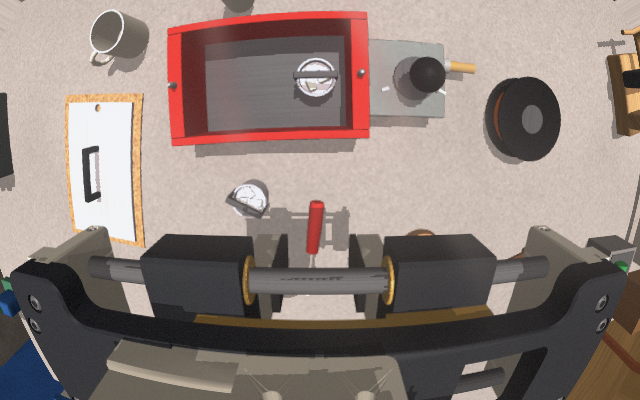

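The first pail stands upright at (316,77) in the picture, and the other is still at (249,198).

Run:
```python
from h import *
print(pick_place([430.7,36.5],np.pi-0.423,[624.6,63.7],-np.pi+0.019))
bot.move_ptp([500,-80,380],quat(-np.pi/2))
st,im=snap('wrist','w6.png');print(list(st['tcp_pos']),list(st['eef_rot']))
bot.move_ptp([350,350,380],quat(-np.pi/2))
st,im=snap('wrist','w7.png');print(list(st['tcp_pos']),list(st['eef_rot']))
snap('top','t3.png');snap('scene','s3.png')
```

```text
down [431.04   36.663  64.454] [ 0.093 -0.012 -0.57 ]
grip 9.869763945789979 [-0.833  0.624 -0.13 ] [ 0.111 -0.033  0.01 ]
lift 9.315803957424205 [-0.183  0.131 -0.474]
82 81.8538912396275 [ 0.47   0.009 -1.248]
79 78.81076217661233 [ 0.447  0.277 -1.763]
77 76.83952301284991 [ 0.236  0.02  -1.606]
76 76.02129861449866 [ 0.079 -0.335 -1.719]
75 75.91660804111467 [-2.765 -0.162  4.878]
t 62.7917
True
[np.float64(500.0656892280458), np.float64(-79.85784538953997), np.float64(379.59531041605004)] [np.float64(0.9999998640700938), np.float64(-0.0004202018834459278), np.float64(-0.00030864582914326254), np.float64(5.2842412615633606e-06)]
[np.float64(350.4442936366049), np.float64(349.5114609449558), np.float64(380.02104885463956)] [np.float64(0.9999999248801777), np.float64(-0.00038274992490446453), np.float64(4.463966677624482e-05), np.float64(4.182623477747496e-05)]
```

View pics/w6.png

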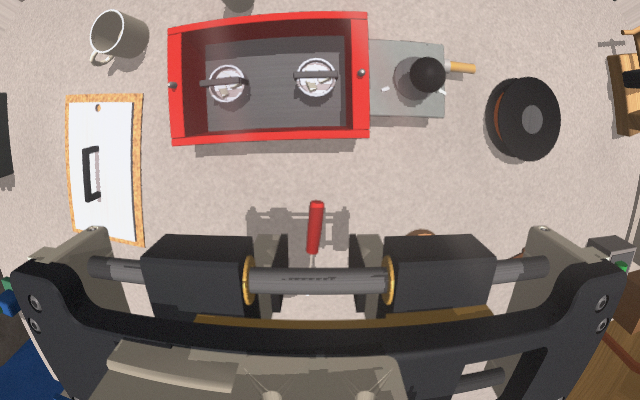

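View pics/w7.png

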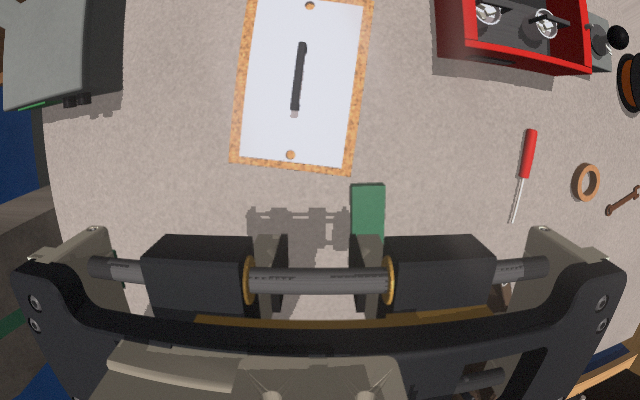

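View pics/s3.png

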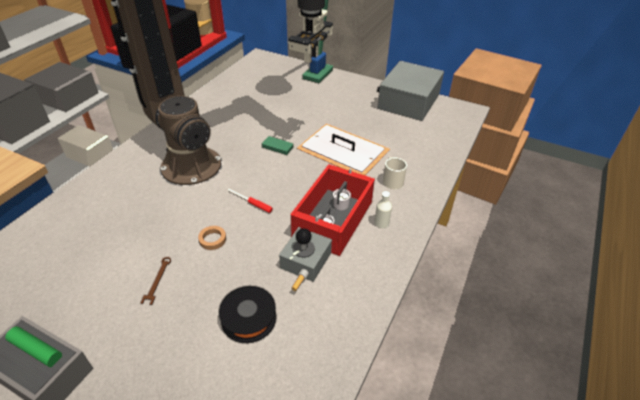

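View pics/t3.png

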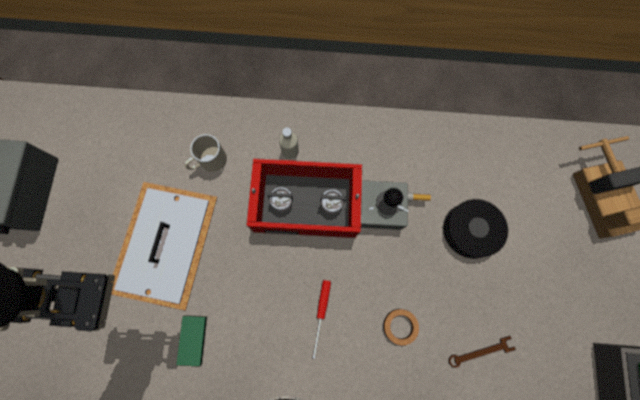

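No third pail is visible in any view, and both pails stand upright inside. Next I'll check the pins and the cover's holes for the refit.

Run:
```python
from h import *
S6=dict(tcp_pos=[500.066,-79.858,379.595],eef_rot=[1,-.00042,-.0003,0])
S7=dict(tcp_pos=[350.444,349.511,380.021],eef_rot=[1,-.00038,0,0])
im=cv2.imread('pics/w6.png')
a=cv2.resize(im[70:100,155:195],(400,300),interpolation=cv2.INTER_CUBIC);b=cv2.resize(im[58:88,342:382],(400,300),interpolation=cv2.INTER_CUBIC)
im=cv2.imread('pics/w7.png')
c=cv2.resize(im[0:30,290:330],(400,300),interpolation=cv2.INTER_CUBIC);d=cv2.resize(im[140:170,270:310],(400,300),interpolation=cv2.INTER_CUBIC)
cv2.imwrite('pics/pins.png',np.vstack([np.hstack([a,b]),np.hstack([c,d])]))
A,B=onz('wrist',(310,6),12,S7),onz('wrist',(291,155),12,S7)
print(A,B,(A+B)/2,np.linalg.norm(A-B),np.arctan2((A-B)[1],(A-B)[0]))
```

```text
[610.508 361.899  12.   ] [350.523 394.889  12.   ] [480.515 378.394  12.   ] 262.07009775227954 -0.12621780528508453
```

View pics/pins.png

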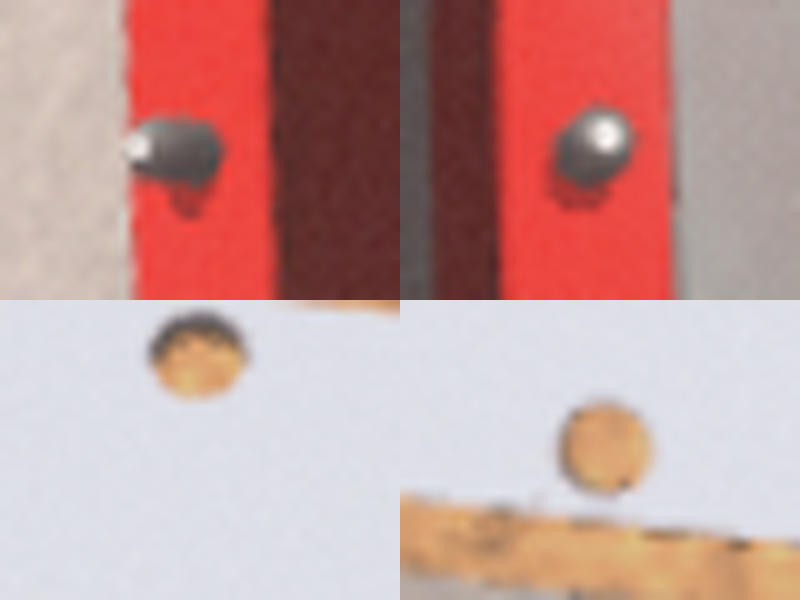

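Run:
```python
from h import *
S6=dict(tcp_pos=[500.066,-79.858,379.595],eef_rot=[1,-.00042,-.0003,0])
A,B=onz('wrist',(168.8,84.8),134,S6),onz('wrist',(362.5,71.3),134,S6);print(A,B,(A+B)/2,np.arctan2(-(A-B)[0],(A-B)[1]),np.linalg.norm(A-B))
m=[482.9,380.4]
q=quat(-np.pi-0.129+np.pi/2)
bot.move_gripper(60,60)
bot.move_ptp([*m,150],q);bot.line_to([*m,28],80)
bot.move_gripper(5,60)
s=bot.read_state();print(s['width'],s['contact_force'],s['moment'],s['tcp_pos'])
bot.line_to([*m,50],40);bot.line_to([*m,260],120)
bot.move_ptp([625.9,-6.3,260],quat(-np.pi+0.019));bot.pause(.3)
bot.line_to([625.9,-6.3,175],80)
s=bot.read_state();print(s['t'],s['width'],s['contact_force'],s['moment'],s['tcp_pos'])
snap('wrist','w8.png');snap('top','t8.png')
```

```text
[621.901 124.977 134.   ] [ 628.239 -137.748  134.   ] [625.07   -6.386 134.   ] 0.024120600133366296 262.8021553642207
11.375689157587317 [0.491 0.705 0.2  ] [-0.025 -0.04  -0.004] [482.918 380.41   28.003]
76.0583 11.382038485393835 [ 0.309 -0.574 -5.09 ] [ 0.104 -0.081 -0.013] [626.361  -6.245 175.697]
```

View pics/w8.png

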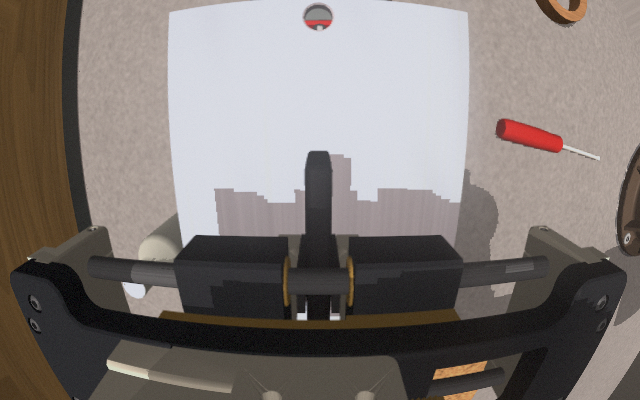

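The cover is over the chamber and the pin tip shows through the hole at (318,28). I'll lower it slowly, watching the force.

Run:
```python
from h import *
for z in (165,160,157,154,151,148,145,142,140,139,138,137):
    bot.line_to([625.6,-6.3,z],25)
    s=bot.read_state();print(z,s['tcp_pos'],s['contact_force'],s['moment'])
    if s['contact_force'][2]>8: break
```

```text
165 [625.572  -6.347 164.858] [ 0.223 -0.086 -5.856] [ 0.055 -0.086  0.01 ]
160 [625.44   -6.336 159.742] [-0.29   0.982 -4.645] [ 0.041 -0.082  0.035]
157 [625.446  -6.325 156.784] [ 0.24   0.033 -4.97 ] [ 0.026 -0.05   0.002]
154 [625.431  -6.362 153.746] [-1.18   0.136 -6.17 ] [ 0.093 -0.032 -0.033]
151 [625.441  -6.305 150.749] [ 0.255  0.552 -4.84 ] [ 0.053 -0.076  0.041]
148 [625.43   -6.305 147.732] [-0.462  0.492 -5.625] [0.06  0.005 0.053]
145 [625.422  -6.327 144.717] [-0.28  -0.152 -5.552] [-0.    -0.118 -0.027]
142 [625.416  -6.323 141.75 ] [ 0.484  0.343 -4.98 ] [ 0.04  -0.052 -0.034]
140 [625.518  -6.358 139.83 ] [ 0.167  0.349 -4.884] [ 0.073 -0.024 -0.023]
139 [625.612  -6.308 139.015] [ 0.3   -0.447 -5.029] [ 0.108 -0.091 -0.045]
138 [625.653  -6.285 138.964] [-4.148  0.78   4.14 ] [ 0.476  1.565 -0.012]
137 [625.687  -6.297 138.96 ] [-7.656  1.587 11.945] [ 0.792  2.777 -0.01 ]
```

The cover bottoms out at TCP z = 139, the height it was lifted from. I'll release, check, then go to the knob and turn it clockwise.

Run:
```python
from h import *
bot.move_gripper(60);bot.pause(.2)
bot.line_to([625.6,-6.3,230],120)
bot.move_ptp([470,-160,330],quat(-np.pi/2))
st,im=snap('wrist','w9.png');snap('scene','s9.png');print(st['t'])
```

```text
83.3083
```

View pics/w9.png

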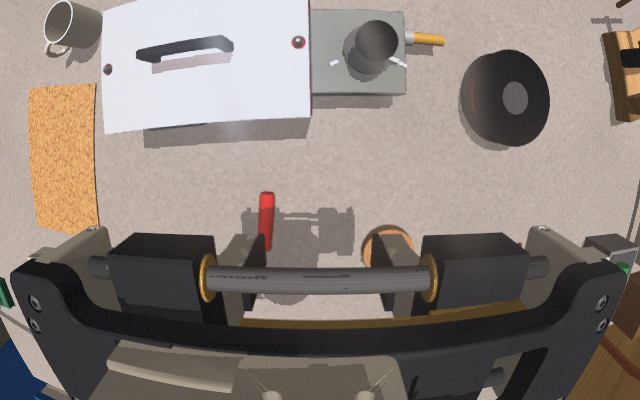

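It's seated as at the start, with both pins through the holes at (107,69) and (298,42). Now I'll turn the knob clockwise.

Run:
```python
from h import *
bot.move_gripper(88,60)
bot.move_ptp([630.3,-228.2,230],quat(-0.95))
bot.line_to([630.3,-228.2,111],100)
bot.move_gripper(30,60)
s=bot.read_state();print(s['t'],s['width'],s['contact_force'],s['moment'],s['joint_pos'])
j=np.array(s['joint_pos'])
for i in range(16):
    j[5]-=0.2;bot.move_joints(j)
    s=bot.read_state();print(round(s['joint_pos'][5],3),s['width'],s['contact_force'],s['moment'],s['t'])
    if np.linalg.norm(s['contact_force'])>35: break
bot.move_gripper(88)
bot.line_to([630.3,-228.2,230],150)
bot.move_ptp([470,-160,330],quat(-np.pi/2))
st,im=snap('wrist','w10.png');print(st['t'])
cv2.imwrite('pics/w10z.png',cv2.resize(im[0:110,300:420,::-1],None,fx=5,fy=5,interpolation=cv2.INTER_CUBIC))
```

```text
86.9917 48.39921256280261 [-3.488  4.492  3.273] [ 1.823  0.983 -0.109] [-0.057  0.437 -0.144 -0.001 -0.991  2.249]
2.053 48.55816014621652 [-1.233  1.728  2.282] [ 0.829  0.349 -0.252] 87.3
1.855 47.92780853009722 [-1.237  3.757  2.796] [ 1.475  0.628 -0.212] 87.6083
1.656 48.32412588730311 [-2.146  4.542  3.083] [ 1.91   0.719 -0.207] 87.9167
1.456 47.975263155030675 [-2.322  5.184  3.077] [ 2.153  0.699 -0.209] 88.225
1.256 48.43235811679087 [-1.499  6.813  2.845] [ 2.355  0.662 -0.249] 88.5333
1.056 47.91862993655142 [-1.648  7.014  3.55 ] [ 2.59   0.636 -0.183] 88.8417
0.856 48.04658163499888 [-2.119  7.577  3.2  ] [ 2.675  0.53  -0.199] 89.15
0.656 47.9597057197481 [-2.117  7.885  2.981] [ 2.88   0.391 -0.208] 89.4583
0.456 48.21294041934117 [-2.066  6.521  2.147] [ 2.856  0.299 -0.137] 89.7667
0.256 47.97872537252876 [-2.575  7.092  2.496] [ 2.921  0.044 -0.171] 90.075
0.056 48.12501997782478 [-0.699  7.392  1.791] [ 2.855 -0.061 -0.215] 90.3833
-0.143 48.3794870556119 [-0.65   5.896  1.458] [ 2.259 -0.235 -0.212] 90.6917
-0.342 48.03551909178095 [-1.751 -2.209  2.666] [-0.748  0.511 -0.195] 91.0
-0.543 48.00688843062902 [-2.701 -0.78   5.322] [-0.413  1.194 -0.202] 91.3083
-0.744 47.8450909862552 [-4.085 -0.912  6.672] [ 0.037  1.353 -0.184] 91.6167
-0.943 48.305545468775456 [-5.035  0.842  7.222] [ 0.485  1.443 -0.19 ] 91.925
95.8167
```

View pics/w10z.png

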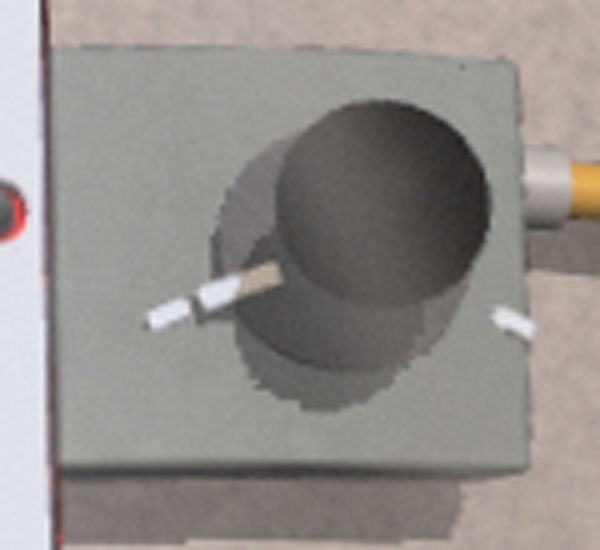

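The pointer lines up with the +y (clockwise) tick at (170,313) in the crop. I'll do a final check of the whole scene, then hand in.

Run:
```python
from h import *
bot.move_ptp([350,350,380],quat(-np.pi/2))
snap('top','t9.png');print(bot.read_state()['t'])
a=cv2.imread('pics/top0.png');b=cv2.imread('pics/t9.png')
d=cv2.absdiff(a,b).max(2);m=(d>50).astype(np.uint8)
n,l,s,c=cv2.connectedComponentsWithStats(m)
print([x.tolist() for x in s[1:] if x[4]>15])
```

```text
97.825
[[375, 204, 7, 4, 21], [383, 209, 4, 7, 17], [421, 255, 35, 23, 226], [434, 254, 9, 4, 24], [0, 263, 115, 69, 4843], [272, 265, 23, 19, 62], [283, 264, 10, 9, 44], [283, 284, 9, 5, 16], [0, 321, 20, 22, 170], [24, 320, 19, 16, 85], [20, 329, 14, 17, 46], [106, 329, 72, 62, 1125], [115, 330, 17, 11, 55], [49, 337, 7, 10, 18], [71, 345, 9, 10, 26], [105, 383, 17, 17, 70], [124, 387, 9, 13, 41], [133, 388, 10, 12, 37]]
```

View pics/t9.png

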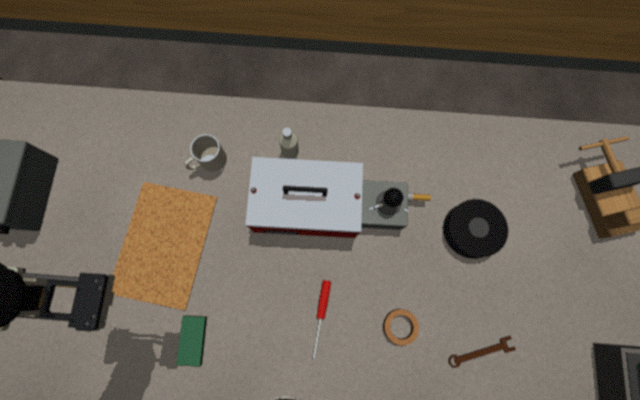

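The only changes are the two pails gone from the table, the pointer and the robot itself. The cover, mug, bottle and spool match the start picture.

```bash
python3 -c "
from plant import bot
print(bot.close_job())"
```

```text
the job is handed in; nothing more can be done
None
```

The job is done and handed in at about 98 s of robot time. The steps went in the order you asked:

- **Air shut:** I turned the knob anticlockwise to its stop before touching the cover.
- **Cover off:** I laid it flat on the cork mat, inside the mat's edges.
- **Pails in:** I stood both pails in the chamber. I saw no third pail in any camera view.
- **Cover back:** I reseated it on its two pins.
- **Air on:** I turned the knob clockwise to its stop.

**Last checks:**
- **Knob:** the pointer lined up with the shut tick before the cover came off, and with the other tick at the end. The grip turned further than the knob's full travel both times, so it slipped at the stops. The wrist moment showed no clear jump there, so the stops rest on the pointer pictures.
- **Cover:** it bottomed out at a tool height of 139 mm, the height it was lifted from, with both pins visible through the holes.
- **Pails:** both were upright in the last view before the cover went back on.
- **Bystanders:** comparing the final top picture with the first showed no change at the mug, bottle or spool.

No check failed. The one disagreement was the cover's position on the mat: a wide-angle wrist view put it about 3 mm from where I had set it down. I went with the set-down position, and the cover was gripped again there without trouble.

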